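# Close the sliding jaw of a board holder

## Robot

A 7-joint arm with a two-finger parallel gripper is mounted at the origin on the work surface. World frame = base frame: x ahead of the robot, y to its left, z up, the work surface at z = 0. Lengths are in mm, angles in rad, forces in N, time in s.
With the tool pointing down it reaches from about 400 to 850 mm from the base axis. Payload 6.9 kg.
Tool frame: the origin (TCP) lies midway between the tips of the shut fingers; the grasp point (between the pads) lies 19 mm behind it; z points along the fingers, y is the line along which they close (so a half turn about z gives the same grasp; the last joint's range is limited). The gripper opens to 85 mm and grips with 20 to 120 N. Pads are 22 mm wide; open, the fingers measure 114 mm over their backs; the gripper's body (76 mm by 85 mm) begins 54 mm behind the grasp point. The pads swing forward as they close: fully open they stand 13 mm farther back than shut.
Start: joints at [1.343, 0.507, -0.238, 1.5, 0.126, 1.149, -0.155], TCP at [204.152, -590.706, 231.275] pointing down, gripper open.
Joint ranges: [-3.08, 3.08], [-0.24, 2.05], [-1.43, 1.35], [0, 2.5], [-1.52, 4.66], [0.17, 1.96], [-2.89, 2.89]. Speed limits (rad/s): [2.39, 2.39, 3.14, 3.14, 3.14, 3.14, 3.14].

## Interface

Orientations are given as a unit quaternion [w, x, y, z].
In Python, from cell import ctrl, imaging, job gives the robot as it stands.
- The arm moves only by the tool carry_out, never from a script. Its argument "steps" is a list of rows, each a list of 7 numbers: the turn, a rotation vector about the tool's x, y, z in degrees, then the shift along the tool's x, y, z in cm, then the finger opening in cm, from 0 to 8.54. In form: [[ax, ay, az, x, y, z, jaw], ...]. A call has 1 to 10 rows; each row is the pose to reach, as a shift and turn from the pose commanded when the call began, along the tool's axes at that moment; what a row does not reach only later rows make up. A row lasts 1/8 s, in which the tool goes at most 62.5 mm and 10.7 degrees, less where a joint would pass 70% of its speed; a pose out of reach is approached as far as the arm can. A call with a gripper value outside its range is refused whole. The fingers move at their own pace and stop on an object; "force" is the grip in N (left out, the last holds). Time passes only in rows, so rows that repeat a pose let the fingers close. It gives the time, the measured TCP pose, the force, the opening and the grip force at its end, in the units of the state.
- ctrl.state(): the state, without advancing time (a new reading comes with each control period).
- imaging.capture(name): name is "scene" or "side" or "wrist"; returns the picture (420x560x3 uint8, red, green, blue); there is no depth.
- imaging.camera_model(name): a dict with "intrinsics" (3x3 intrinsics, pixels), "view" (4x4, takes a point from world to camera coordinates); the wrist camera has in their place "tool_from_camera" (4x4, takes a point from camera to tool coordinates, whose origin is the TCP and whose axes are the flange's). Camera axes: x right, y up, looking along -z (the intrinsics and any distortion apply to the point x, -y, -z); pixel columns grow to the right and rows downward; lengths in mm; the calibration is good to about 2 mm. A picture is of the moment at which its call begins: read the wrist's pose just before it. camera_model takes no time and is no camera call.
- job.finish_job(): hands the job in; it is judged then, once.
The state is a dict: "clock": time; "joint_positions": joint angles; "joint_vel": joint speeds; "effort": joint torques, N m; "position": TCP position; "orientation": TCP orientation; "contact_force": force on the tool from outside, world axes, zero at the start; "wrist_torque": the same for the moment, N m; "width": opening from 0.0 (shut) to 1.0 (fully open); "finger_force": force on a finger pad.
Only numpy, scipy, OpenCV 4.12 (cv2) and the standard library are available. Lean on these libraries where they do the work, as an engineer would, in place of code of your own. Each camera call takes 0.05 s, during which the arm holds its last target. There are 200 camera calls.

## Task

Close the board holder on the circuit board for soldering: with a fingertip press the red release plate in the middle of the sliding jaw to free its brake, keep it pressed while you push the jaw up against the two yellow stop collars so that its slot takes the board's edge, then lift straight off and let the brake lock. Never force the jaw along while its brake is on, do not touch or lift the board itself, and leave everything else on the bench where it is.

Things in the scene. Friction and masses are not known exactly. Their poses are not given: they have to be found in the camera images.
- board_holder: Fixed holder, 160 x 330 mm (x, y), blue end blocks 54 mm high, two steel rods along its y axis at x = -65 and 65 mm, 40 mm up. Origin: middle of its footprint on the bench; z up; y runs from the fixed aluminium jaw (slot wall at y = -100 mm) to the sliding jaw, which closes towards -y. White bars across it at y = -80 and -38 mm, tops 52 mm up, carry the board.
- jaw (a joint): Travel of the sliding jaw along the rods, m: 0 = fully open; grows as it closes (towards the holder's -y); 0.100 = hard against the yellow collars. Starts between 0 and 0.05. With its brake on it resists 10 to 18 N; with the brake free it slides at about 1 N.
- jaw_release (a joint): How far the red release plate is pressed down, m: 0 = up (brake on), 0.006 = fully down. A spring pushes it up with about 6 N at the start of its stroke and 11 N fully down; the brake is fully free from about 0.001 and goes on again whenever the plate comes up.
- release_top (a point): Centre of the top of the red ribbed release plate in the middle of the sliding jaw, 74 mm above the bench when up; moves with jaw and plate. Flat, 48 mm across the rods, 35 mm along them. At its leading edge (holder's -y) a black thumb tab fixed to the jaw, 50 mm wide, 5 mm thick, stands 16 mm above the plate, its face 18.5 mm from this point: a fingertip can push it. Other sides open.
- jaw_face (a point): Middle of the front (-y) face of the sliding jaw, 55 mm above the bench, in its slot. The jaw is an aluminium bar 160 mm across the rods and 44 mm along them, top 66 mm above the bench. Two 4 mm deep lips on this face take the board's edge between them.
- stop_mark (a point): Point midway between the two yellow stop collars (24 mm across, 12 mm long, one on each rod), at the height of the rod axes and on the plane of their faces towards the jaw. The jaw is home when its front face lies in this plane.
- circuit_board: Loose green circuit board, 100 x 80 x 2 mm (x, y, z), 70 g, with parts up to 12 mm high on top, lying on the support bars, its x and y nearly along the holder's. Origin: centre of its underside. It starts 5 to 11 mm short of the fixed jaw's slot wall, and the sliding jaw pushes it home. Not to be touched by the robot.
- solder_spool: Loose reel of solder wire standing on end, 58 mm across, 52 mm high. Origin: centre of its underside. Leave alone.
- flux_bottle: Loose amber bottle, 38 mm across, 85 mm high. Origin: centre of its underside. Leave alone.
- tip_tinner: Loose round tin with red lid, 45 mm across, 22 mm high. Origin: centre of its underside. Leave alone.
- tweezers: Loose tweezers lying flat, 145 mm long along their x, 6 mm high. Origin: on the bench near the middle. Leave alone.
- flush_cutter: Loose small cutter with blue handles lying flat, 110 mm long along its x, 11 mm high. Origin: on the bench, in the middle. Leave alone.
- parts_dish: Loose black dish, 72 mm across, 22 mm high. Origin: centre of its underside. Leave alone.
- screwdriver: Loose orange-handled screwdriver, 150 mm long, lying along its x. Origin: on the bench under it. Leave alone.

How it is judged:
By the outcome, as a careful person would: the job done as asked, in the order asked, and still so for the second after the job is handed in, with the robot touching nothing.
It also fails if it takes over 35 s, if anything falls off the work surface, if the arm or the gripper's body presses on something with over 40 N, if the wrist force passes 120 N, or if a joint passes its speed limit or range.

## Working session

There is one attempt and no reset: what is moved stays moved. The work goes in short steps, Python scripts to look and compute and a tool call to move; the robot and the scene stay as the last step left them, time stands still between calls to the robot, and variables do not carry over. Pictures are saved under pics/ and viewed, at most 10 in all, crops included, and the job is handed in when it is done.

Besides the shell and the picture viewer there is one more tool, called after ">>>" as a command line: name --pt "numbers of a row" for each row, then --argument value for the rest. carry_out: Moves the arm, as the interface text tells. Its arguments: {"type":"object","properties":{"steps":{"type":"array"},"force":{"type":"number"}},"required":["steps"]}

```bash
mkdir -p pics; python3 - <<'E'
from cell import ctrl, imaging, job
import cv2,numpy as np
s=ctrl.state();print(s)
a=[]
for n in("scene","side","wrist"):
    im=imaging.capture(n);cv2.imwrite(f"pics/{n}0.png",im[:,:,::-1]);np.save(f"pics/{n}0.npy",im)
    print(n,{k:np.round(v,3).tolist() if not isinstance(v,str) else v for k,v in imaging.camera_model(n).items()})
E
```

```text
{'clock': 0.0, 'joint_positions': array([ 1.34348366,  0.50827471, -0.23752169,  1.50112535,  0.1257067 ,
        1.14889756, -0.15482304]), 'joint_vel': array([-1.82271833e-04,  8.26840194e-05, -1.91961837e-03, -6.07399798e-04,
        7.17620197e-04, -4.67432132e-04, -6.09936842e-04]), 'effort': array([-8.43078342e-04, -6.20594501e+01, -2.18613312e+00, -2.49655956e+01,
        1.30932199e-02,  1.18116094e-02, -1.96016408e-06]), 'position': array([ 203.94925915, -590.26121505,  230.47135295]), 'orientation': array([-8.41702921e-04,  9.86186567e-01,  1.65636107e-01, -1.65092926e-04]), 'contact_force': array([-0.35783292, -1.01403276, -0.05943757]), 'wrist_torque': array([ 0.01135502,  0.01917861, -0.03923177]), 'finger_force': 0.0, 'width': 0.9994293885389319}
scene {'intrinsics': [[458.968, 0.0, 279.13], [0.0, 458.968, 215.138], [0.0, 0.0, 1.0]], 'view': [[-0.384, 0.923, -0.024, 207.383], [-0.553, -0.209, 0.806, 257.932], [0.739, 0.323, 0.591, -1469.411], [0.0, 0.0, 0.0, 1.0]]}
side {'intrinsics': [[391.844, 0.0, 280.052], [0.0, 391.844, 211.673], [0.0, 0.0, 1.0]], 'view': [[0.842, -0.539, -0.001, -472.37], [0.401, 0.625, 0.67, -263.294], [-0.36, -0.565, 0.742, -739.052], [0.0, 0.0, 0.0, 1.0]]}
wrist {'intrinsics': [[335.376, 0.0, 280.08], [0.0, 335.376, 210.506], [0.0, 0.0, 1.0]], 'tool_from_camera': [[-0.001, 0.955, 0.297, 75.434], [1.0, 0.001, 0.001, -0.835], [0.001, 0.297, -0.955, -143.205], [0.0, 0.0, 0.0, 1.0]]}
```

View pics/scene0.png

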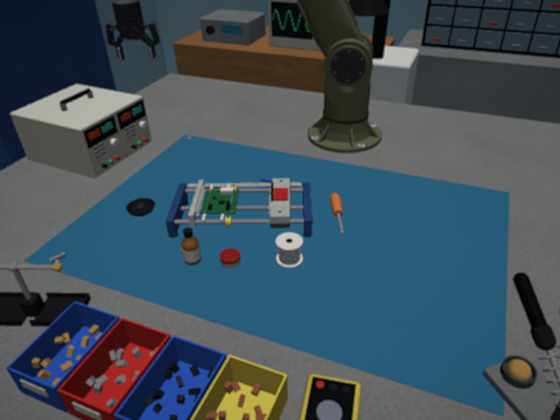

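View pics/side0.png

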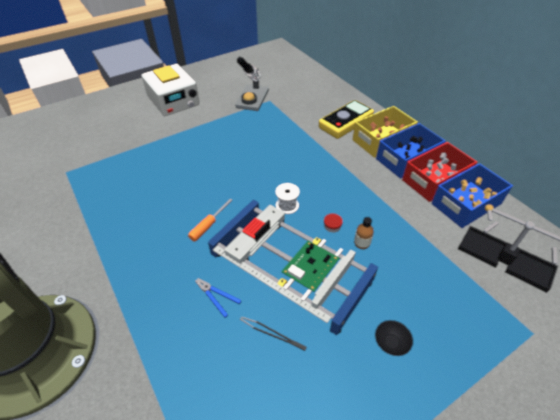

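The scene view shows the holder with the red plate near (281,194) and the far end blocks near (178,210) and (308,208). The side view shows the plate at (258,229) and the yellow collars near (318,241) and (283,283). Next I'll triangulate these.

```bash
cat > h.py <<'E'
import numpy as np,cv2
from cell import ctrl,imaging
from scipy.spatial.transform import Rotation as R
def view(n,s=None):
    m=imaging.camera_model(n);K=np.array(m["intrinsics"])
    if n=="wrist":
        T=np.eye(4);q=s["orientation"];T[:3,:3]=R.from_quat([*q[1:],q[0]]).as_matrix();T[:3,3]=s["position"]
        V=np.linalg.inv(T@np.array(m["tool_from_camera"]))
    else: V=np.array(m["view"])
    return K,V,m
def ray(K,V,uv):
    d=np.linalg.solve(K,[uv[0],uv[1],1])*[1,-1,-1];Ri=V[:3,:3].T
    return -Ri@V[:3,3],Ri@d
def plane(K,V,uv,z):
    o,d=ray(K,V,uv);return o+d*(z-o[2])/d[2]
def tri(a,b):
    A=np.zeros((3,3));B=np.zeros(3)
    for o,d in(a,b):
        d=d/np.linalg.norm(d);P=np.eye(3)-np.outer(d,d);A+=P;B+=P@o
    return np.linalg.solve(A,B)
def proj(K,V,p):
    c=V[:3,:3]@p+V[:3,3];q=K@(c*[1,-1,-1]);return q[:2]/q[2]
def blobs(im,lo,hi,box,amin=6):
    h=cv2.cvtColor(im,cv2.COLOR_RGB2HSV);m=cv2.inRange(h,np.array(lo),np.array(hi))
    if lo[0]==0: m|=cv2.inRange(h,np.array([172,lo[1],lo[2]]),np.array([180,255,255]))
    k=np.zeros_like(m);x0,y0,x1,y1=box;k[y0:y1,x0:x1]=255;m&=k
    n,L,S,C=cv2.connectedComponentsWithStats(m)
    return [(S[i,4],C[i].round(1),S[i,:4]) for i in range(1,n) if S[i,4]>=amin]
E
python3 - <<'E'
from h import *
for n,box in(("scene",(160,170,330,240)),("side",(200,190,390,340))):
    im=np.load(f"pics/{n}0.npy");K,V,m=view(n);print(n,[k for k in m])
    for c,lo,hi,z in(("red",(0,140,90),(7,255,255),72),("yel",(22,120,120),(34,255,255),48),("blue",(108,120,30),(125,255,140),40)):
        for b in blobs(im,lo,hi,box): print(c,b[0],b[1],b[2],plane(K,V,b[1],z).round(1))
    x0,y0,x1,y1=box
    c=cv2.resize(im[y0:y1,x0:x1],None,fx=4,fy=4,interpolation=cv2.INTER_CUBIC)
    cv2.imwrite(f"pics/{n}c.png",c[:600,:800,::-1])
cv2.imwrite("pics/both.png",np.vstack([cv2.resize(cv2.imread("pics/scenec.png"),(510,210)),cv2.resize(cv2.imread("pics/sidec.png"),(510,390))]))
E
```

```text
scene ['intrinsics', 'view']
red 176 [280.1 193.5] [273 188  15  12] [486.6 -17.8  72. ]
yel 8 [234.5 187.5] [234 186   2   4] [ 468.2 -149.    48. ]
yel 36 [227.8 220. ] [225 217   6   7] [ 594.4 -101.3   48. ]
blue 14 [265.8 180.5] [261 179  11   3] [399.3 -94.6  40. ]
blue 318 [306.9 209.6] [303 183   9  53] [483.1  47.8  40. ]
blue 460 [176.  209.7] [167 184  20  52] [ 592.6 -241.3   40. ]
side ['intrinsics', 'view']
red 201 [332.8 221. ] [325 214  17  15] [636.4 -97.1  72. ]
red 235 [253.2 227.3] [243 218  22  20] [480.3 -18.3  72. ]
yel 29 [316.  241.2] [313 239   7   6] [ 584.6 -108.2   48. ]
yel 30 [282.1 282.1] [279 280   7   6] [ 466.5 -155.1   48. ]
blue 414 [234.4 228.8] [209 204  49  52] [454.2  24.9  40. ]
blue 275 [350.1 307.7] [331 270  45  64] [ 548.5 -269.7   40. ]
```

View pics/sidec.png

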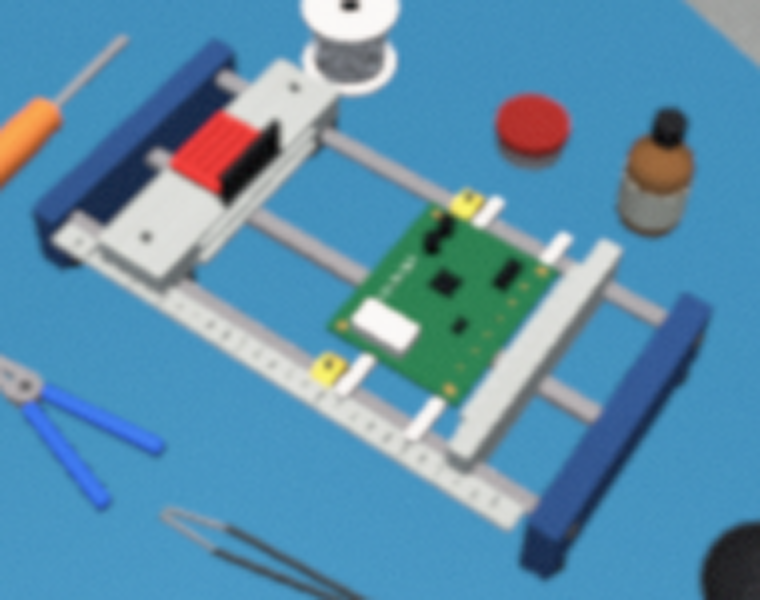

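The crop shows the red plate with its black tab on the side facing the collars. The tool's y axis already points nearly along the closing direction. I'll move above the holder for a closer wrist view.

>>> carry_out --pt "0 0 0 4 -3.6 0 0" --pt "0 0 0 8.5 -7.6 0 0" --pt "0 0 0 13 -11.6 0 0" --pt "0 0 0 17.5 -15.6 0 0" --pt "0 0 0 22 -19.6 0 0" --pt "0 0 0 26.5 -23.6 0 0" --pt "0 0 0 31 -27.6 0 0" --pt "0 0 0 35.5 -31.6 0 0" --pt "0 0 0 40 -35.6 0 0" --pt "0 0 0 43 -38.5 0 0"

```text
clock: 1.4
position: [485.8, -83.5, 231.3]
orientation: [-0.0, 0.986, 0.167, 0.0]
contact_force: [0.7, -0.2, 1.0]
width: -0.002
finger_force: 0.0
```

```bash
python3 - <<'E'
from h import *
s=ctrl.state();im=imaging.capture("wrist");np.save("pics/w1.npy",im);cv2.imwrite("pics/w1.png",im[:,:,::-1])
K,V,m=view("wrist",s);np.savez("pics/w1v.npz",K=K,V=V)
print(s["clock"],s["position"],s["orientation"],s["contact_force"],s["width"])
for c,lo,hi,z in(("red",(0,140,90),(7,255,255),74),("yel",(22,120,120),(34,255,255),50),("blue",(108,120,30),(125,255,140),54)):
    for b in blobs(im,lo,hi,(0,0,560,420),40): print(c,b[0],b[1],b[2],plane(K,V,b[1],z).round(1))
E
```

```text
1.4 [485.76943212 -83.51143929 231.33568443] [-2.84794665e-04  9.85993763e-01  1.66781709e-01  2.81826140e-04] [ 0.67359819 -0.24907721  0.95959387] -0.002099164689450492
red 397 [321.2   5.2] [302   0  40  14] [639.3 -63.1  74. ]
red 1781 [210.4 171.8] [191 147  40  51] [482.5 -16.4  74. ]
yel 96 [338.1  84.9] [332  81  13   9] [ 591.6 -101.1   50. ]
yel 184 [336.3 222.5] [331 214  12  19] [ 468.3 -149.1   50. ]
blue 292 [162.4 172.9] [154 126  21 106] [461.3  30.   54. ]
blue 1205 [455.2 179.2] [440 127  30 107] [ 548.7 -240.3   54. ]
```

View pics/w1.png

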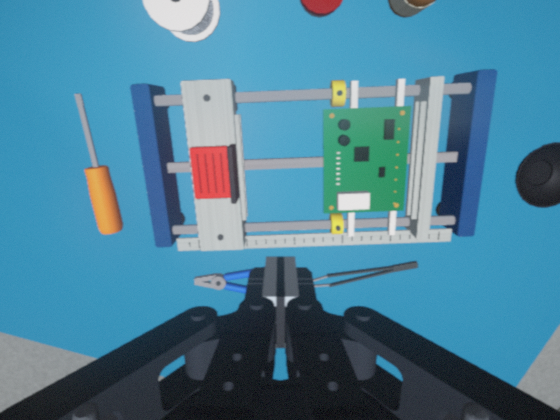

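The wrist view shows the red plate at (210,172), the tab just right of it, and the collars at (338,85) and (336,222). The rods are tilted about 2.3° relative to the tool. I'll align the tool above the plate and measure again.

>>> carry_out --pt "0 0 -1.2 1 -3 0 0" --pt "0 0 -2.3 2.05 -6.1 0 0" --pt "0 0 -2.3 2.05 -6.1 0 0" --pt "0 0 -2.3 2.05 -6.1 0 0"

```text
clock: 1.95
position: [484.1, -22.9, 231.2]
orientation: [0.0, 0.983, 0.185, -0.0]
contact_force: [0.6, -0.5, 0.0]
width: 0.0
finger_force: 0.0
```

```bash
python3 - <<'E'
from h import *
s=ctrl.state();im=imaging.capture("wrist");cv2.imwrite("pics/w2.png",im[:,:,::-1])
K,V,m=view("wrist",s);q=s["orientation"];Rt=R.from_quat([*q[1:],q[0]]).as_matrix()
print(s["clock"],s["position"],q,s["contact_force"])
T=lambda p:(Rt.T@(p-s["position"])).round(1)
for c,lo,hi,z in(("red",(0,140,90),(7,255,255),74),("yel",(22,120,120),(34,255,255),50)):
    for b in blobs(im,lo,hi,(0,40,560,420),40):
        x,y,w,h=b[2]
        print(c,b[1],b[2],"tool",T(plane(K,V,b[1],z)),T(plane(K,V,(x-.5,b[1][1]),z)),T(plane(K,V,(x+w-.5,b[1][1]),z)),"tops",T(plane(K,V,(b[1][0],y),z))[0],T(plane(K,V,(b[1][0],y+h),z))[0])
c=cv2.resize(im[60:260,190:450],None,fx=3,fy=3,interpolation=cv2.INTER_CUBIC);cv2.imwrite("pics/w2c.png",c[:,:,::-1])
E
```

```text
1.95 [484.096692   -22.89104265 231.16618532] [ 2.73286045e-04  9.82722346e-01  1.85085549e-01 -2.35781474e-04] [ 0.63477305 -0.47581377  0.03749515]
red [274.4 190.9] [257 167  36  49] tool [  1.1  -6.5 157.2] [  1.1 -23.  157.2] [  1.1  10.2 157.2] tops 23.3 -23.2
yel [402.3 111.8] [398 108  10   9] tool [ 70.6 112.1 181.2] [ 70.6 107.7 181.2] [ 70.6 116.9 181.2] tops 73.9 65.9
yel [400.8 124.7] [395 119  13  11] tool [ 59.  112.  181.2] [ 59.  106.1 181.2] [ 59.  118.2 181.2] tops 64.1 54.1
yel [387.9 242.7] [382 234  13  19] tool [-60.5 111.2 181.3] [-60.5 104.5 181.2] [-60.5 118.  181.3] tops -50.8 -72.2
```

View pics/w2c.png

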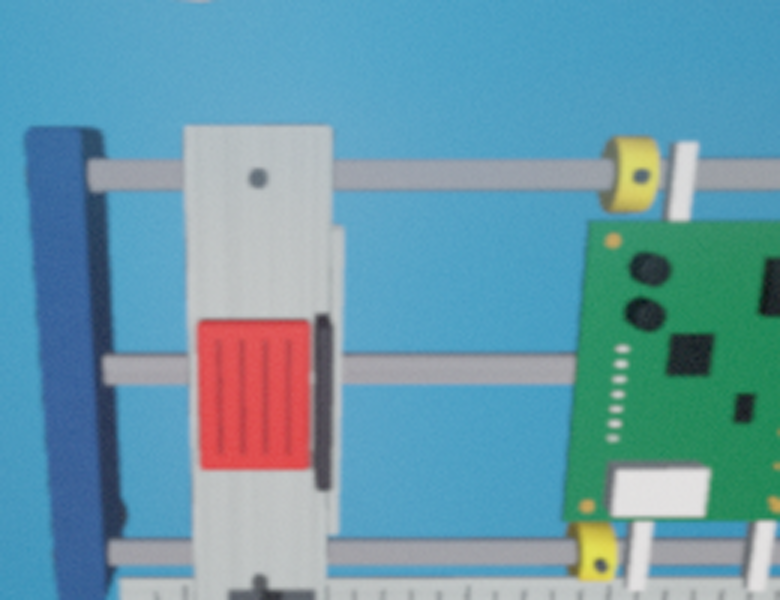

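The crop shows the rods level in the image, the red plate with its tab to the right, and the collar faces about 90 mm ahead of the jaw face. The plate centre is at about (1,-6,157) mm in the tool frame. I'll go down to just above it.

>>> carry_out --pt "0 0 0 0.1 -0.6 4 0" --pt "0 0 0 0.1 -0.6 9 0" --pt "0 0 0 0.1 -0.6 13 0" --pt "0 0 0 0.1 -0.6 14.5 0" --pt "0 0 0 0.1 -0.6 14.5 0" --pt "0 0 0 0.1 -0.6 14.5 0"

```text
clock: 2.75
position: [483.5, -16.6, 86.9]
orientation: [0.0, 0.983, 0.185, 0.0]
contact_force: [0.9, 0.6, 0.8]
width: 0.001
finger_force: 0.0
```

```bash
python3 - <<'E'
from h import *
s=ctrl.state();im=imaging.capture("wrist")
print(s["position"],s["contact_force"])
c=cv2.resize(im[100:350,150:430],None,fx=2,fy=2,interpolation=cv2.INTER_CUBIC)
d=imaging.capture("side")[190:290,210:310];d=cv2.resize(d,(240,500),fx=0,fy=0) if 0 else cv2.copyMakeBorder(cv2.resize(d,(240,240),interpolation=cv2.INTER_CUBIC),0,260,0,0,cv2.BORDER_CONSTANT)
cv2.imwrite("pics/w3.png",np.hstack([c,d])[:,:,::-1])
E
```

```text
[483.49923921 -16.64592463  86.91475756] [0.92748958 0.59319402 0.814488  ]
```

View pics/w3.png

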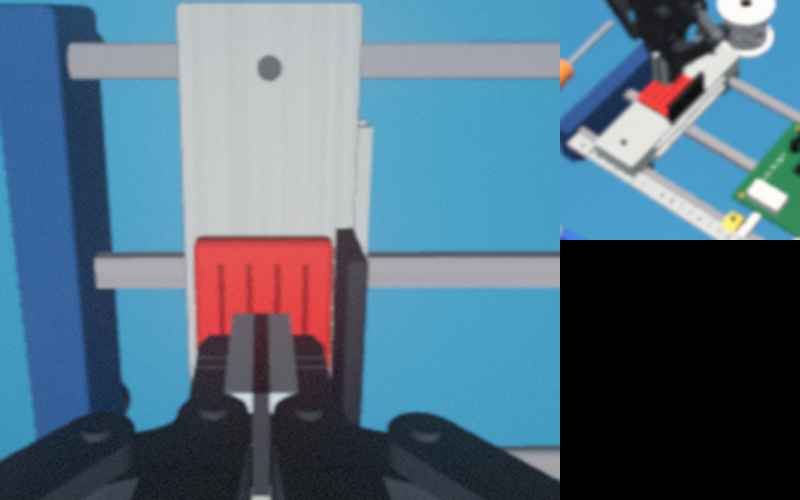

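The fingertip sits over the middle of the plate (crop (262,315)), about 8 mm clear of the tab. I'll press the plate.

>>> carry_out --pt "0 0 0 0 0 0.8 0" --pt "0 0 0 0 0 1.2 0" --pt "0 0 0 0 0 1.5 0" --pt "0 0 0 0 0 1.75 0" --pt "0 0 0 0 0 1.75 0"

```text
clock: 3.48
position: [483.0, -16.2, 69.1]
orientation: [0.0, 0.983, 0.185, 0.0]
contact_force: [-2.8, -0.5, 8.2]
width: -0.001
finger_force: 4.3
```

>>> carry_out --pt "0 0 0 0 0 0.12 0" --pt "0 0 0 0 0.3 0.12 0" --pt "0 0 0 0 0.8 0.12 0" --pt "0 0 0 0 1.4 0.12 0" --pt "0 0 0 0 2.0 0.12 0" --pt "0 0 0 0 2.6 0.12 0" --pt "0 0 0 0 3.2 0.12 0" --pt "0 0 0 0 3.8 0.12 0" --pt "0 0 0 0 4.4 0.12 0" --pt "0 0 0 0 5.0 0.12 0"

```text
clock: 4.72
position: [501.3, -62.8, 68.1]
orientation: [0.0, 0.983, 0.185, 0.0]
contact_force: [-2.2, 0.4, 9.6]
width: -0.0
finger_force: 4.7
```

```bash
python3 - <<'E'
from h import *
s=ctrl.state();im=imaging.capture("wrist");print(s["position"],s["contact_force"])
c=cv2.resize(im[100:350,150:430],None,fx=2,fy=2,interpolation=cv2.INTER_CUBIC)
cv2.imwrite("pics/w4.png",c[:,:,::-1])
E
```

```text
[501.26808247 -62.75593634  68.14636096] [-2.22317627  0.36590422  9.61616849]
```

View pics/w4.png

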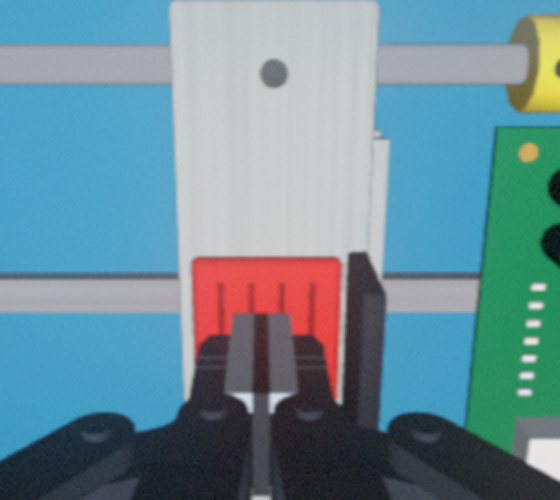

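The jaw is following the fingertip (plate at crop (265,300), tab to its right), with the brake free. I'll keep going.

>>> carry_out --pt "0 0 0 0 0.5 0 0" --pt "0 0 0 0 1.0 0 0" --pt "0 0 0 0 1.5 0 0" --pt "0 0 0 0 2.0 0 0" --pt "0 0 0 0 2.5 0 0" --pt "0 0 0 0 3.0 0 0" --pt "0 0 0 0 3.3 0 0" --pt "0 0 0 0 3.5 0 0"

```text
clock: 5.78
position: [514.0, -95.3, 68.1]
orientation: [0.0, 0.983, 0.185, 0.0]
contact_force: [-2.9, 0.2, 10.0]
width: -0.002
finger_force: 4.7
```

>>> carry_out --pt "0 0 0 0 0.2 0 0" --pt "0 0 0 0 0.4 0 0" --pt "0 0 0 0 0.5 0 0" --pt "0 0 0 0 0.5 0 0"

```text
clock: 6.28
position: [515.8, -99.7, 68.2]
orientation: [0.0, 0.983, 0.185, 0.0]
contact_force: [-3.1, 0.5, 8.8]
width: 0.001
finger_force: 4.7
```

>>> carry_out --pt "0 0 0 0 0.2 0 0" --pt "0 0 0 0 0.4 0 0" --pt "0 0 0 0 0.5 0 0" --pt "0 0 0 0 0.5 0 0"

```text
clock: 6.78
position: [517.4, -102.4, 68.1]
orientation: [-0.001, 0.983, 0.186, 0.0]
contact_force: [-4.2, 5.3, 9.5]
width: 0.007
finger_force: 4.9
```

```bash
python3 - <<'E'
from h import *
s=ctrl.state();im=imaging.capture("wrist");print(s["position"],s["contact_force"])
c=cv2.resize(im[100:350,150:430],None,fx=2,fy=2,interpolation=cv2.INTER_CUBIC)
cv2.imwrite("pics/w5.png",c[:,:,::-1])
E
```

```text
[ 517.3604567  -102.41318995   68.0631945 ] [-4.24984685  5.34329947  9.54391884]
```

View pics/w5.png

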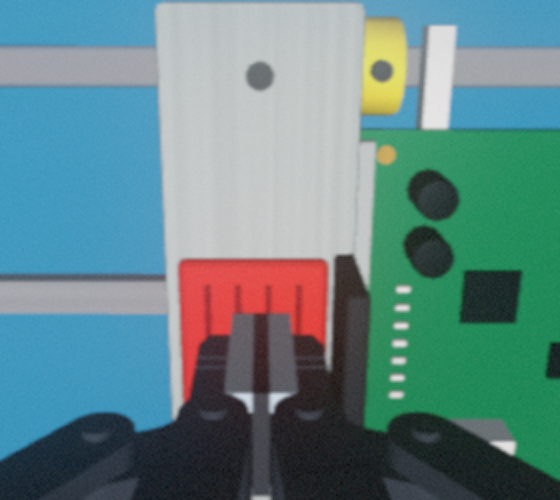

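The jaw edge now meets the yellow collar (crop (362,65)) and the push force has risen. I'll bear against the tab to seat it firmly.

>>> carry_out --pt "0 0 0 0 0.2 0 0" --pt "0 0 0 0 0.4 0 0" --pt "0 0 0 0 0.5 0 0" --pt "0 0 0 0 0.5 0 0"

```text
clock: 7.32
position: [518.7, -105.2, 68.1]
orientation: [-0.002, 0.982, 0.187, -0.0]
contact_force: [-5.9, 10.0, 12.6]
width: -0.001
finger_force: 7.8
```

Pushing with about 11.5 N now gives no more jaw travel, so it's home. I'll ease the side load slightly, keeping it towards closed, and lift straight off.

>>> carry_out --pt "0 0 0 0 -0.2 0 0" --pt "0 0 0 0 -0.4 0 0" --pt "0 0 0 0 -0.4 0 0"

```text
clock: 7.7
position: [518.6, -104.9, 68.4]
orientation: [0.0, 0.983, 0.186, 0.001]
contact_force: [-0.5, 1.0, 9.5]
width: 0.002
finger_force: 4.6
```

>>> carry_out --pt "0 0 0 0 0 -0.4 0" --pt "0 0 0 0 0 -0.9 0" --pt "0 0 0 0 0 -2 0" --pt "0 0 0 0 0 -5 0" --pt "0 0 0 0 0 -9 0" --pt "0 0 0 0 0 -13 0" --pt "0 0 0 0 0 -13 0" --pt "0 0 0 0 0 -13 0"

```text
clock: 8.7
position: [517.5, -105.7, 197.4]
orientation: [0.0, 0.983, 0.185, -0.0]
contact_force: [0.9, 0.2, -0.3]
width: 0.002
finger_force: 0.0
```

```bash
python3 - <<'E'
from h import *
s=ctrl.state();im=imaging.capture("wrist");print(s["clock"],s["position"],s["contact_force"])
c=cv2.resize(im[60:260,150:416],None,fx=3,fy=3,interpolation=cv2.INTER_CUBIC)
cv2.imwrite("pics/w6.png",c[:,:,::-1])
E
```

```text
8.7 [ 517.49798885 -105.65402856  197.37084595] [ 0.85029691  0.22510523 -0.30893816]
```

View pics/w6.png

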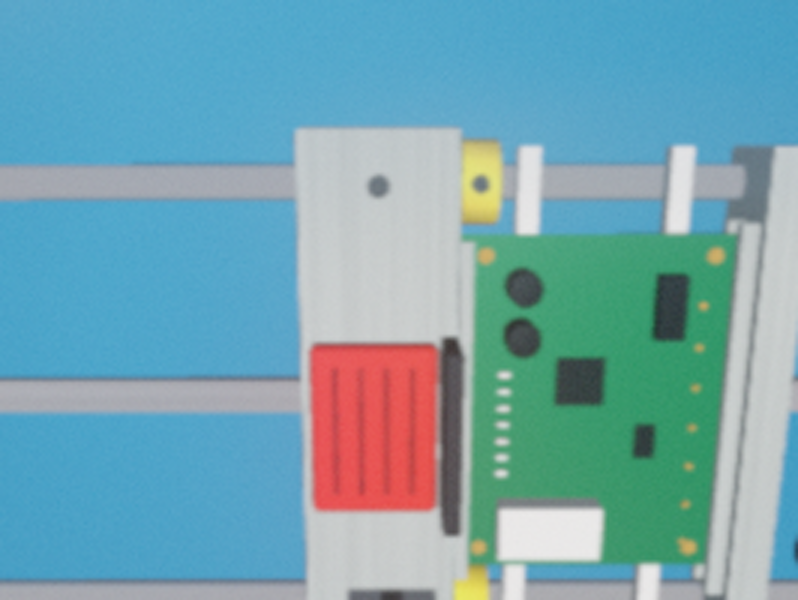

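The jaw edge sits flush on both collars (crop (462,180) and (465,585)), and the board's edges are in both slots. The plate is up and the robot is clear.

```bash
python3 -c "
from cell import job;print(job.finish_job())"
```

```text
the job is handed in; nothing more can be done
None
```

I pressed the release plate, slid the jaw up against both yellow collars with the brake free, and lifted straight off so the brake could lock; the last picture shows the board's edges in both slots, and I handed the job in at about 9 s.

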